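Close up the cold braai

TASK

The small box braai has gone cold; close it up for the night with fingertip pushes only, never taking hold of the lid, the vent tab or anything else between the fingers. Push its raised lid down until it is fully shut, without slamming it, and push the air vent slide on top of the lid fully shut. Do not lift the braai or shove it out of its place, leave the things standing around it where they are, and finish clear of everything.

Things in the scene. Friction and masses are not known exactly. Their poses are not given: they have to be found in the camera images.
- braai: box braai of dark sheet steel, 5.6 kg, loose on rubber feet. Origin: centre of its underside; z up, x from its front (robot side) to its hinged back, y to its left. Firebox 220 (x) x 320 (y), rim 115 mm up; wire end handles reach y = +-186 mm. Lid: pan 232 x 328, 37 mm deep, flat top 153 mm above the shelf when shut; on its left, 115 mm from the middle, a dial 48 mm across, 11 mm high
- braai_lid (a joint): lid angle in rad: 0 fully shut, about 1.0 to 1.4 standing open at the start, limit 1.55. The hinge is stiff with friction, so the lid stays at whatever angle it is left; moving it takes about 5 N near its free edge when upright, about 2 N when nearly shut
- lid_hinge (a point): fixed point of the braai on the hinge axis, mid-width: 116 mm behind the braai's origin and 116 mm up, axes as the braai's. The hinge axis is the braai's y; the lid opens by turning its free front edge up and back
- lid_lip (a point): middle of the rolled lip (round bar, 10 mm thick, 300 mm long) along the lid's free edge; moves with the lid, 236 mm from the hinge axis and, with the lid shut, 6 mm above the hinge level. Axes: those of the braai when the lid is shut, turned with the lid
- lid_skin (a point): point on the flat outer skin of the lid, mid-width, 195 mm from the hinge axis along the lid and 37 mm outside the hinge plane; its z axis points straight out of the skin (up when shut, mostly to the back when open). The skin is bare here: a good place to push on. Axes as lid_lip
- braai_vent (a joint): how far the vent slide is open, in m: 0 fully shut (three dark slots covered, slide against its stop), 0.045 fully open. It shuts by moving towards the braai's left (+y); friction about 2.5 N; it stays where it is left
- vent_tab (a point): middle of the outer (braai -y) face of the upright thumb tab at the slide's right end: steel plate 26 mm (braai x) x 6 mm (y), top 23 mm above the lid skin; this point is 13 mm above the skin. It lies 80 mm from the hinge axis along the lid, and right (-y) of the lid's middle by 14 mm plus the opening. Rails 7 mm high, 60 mm wide over all, flank the slide, to 66 mm right of the middle
- skewer_rack: pine rack 70 x 190 mm, 130 mm high, with three steel skewers standing in its slot up to 290 mm; stands at the left end of the braai; to be left alone. Origin at the centre of its underside
- plate: white ceramic side plate, 170 mm across, 20 mm high, left front of the braai; to be left alone. Origin at the centre of its underside
- funnel: red plastic funnel standing mouth down, 100 mm across, 105 mm high, right front of the braai; to be left alone. Origin at the centre of its underside
- lighter: matte black grill lighter lying flat, 255 mm long, 20 mm high, in front of the braai; to be left alone. Origin at the centre of its underside
- canister: closed stainless canister with screw lid, 100 mm across, 142 mm high, right of the braai; to be left alone. Origin at the centre of its underside
- spice_jar: amber spice jar with black cap, 52 mm across, 100 mm high, right of the braai towards the back; to be left alone. Origin at the centre of its underside

How it is judged:
At the end, for the whole second after the job is handed in: The lid is shut to within 0.03 rad (7 mm at its lip) and still, the vent slide is within 4 mm of fully shut, the braai is within 20 mm and the bystanders within 30 mm of where they began (value of joint braai_lid below 0.03 rad and value of joint braai_vent below 0.004 m and linear speed of braai below 0.01 m/s and velocity of joint braai_lid between -0.05 and 0.05 rad/s and distance of braai from where it was at the start of the episode below 0.02 m and distance of each of skewer_rack, plate, funnel, lighter, canister, spice_jar from where it was at the start of the episode below 0.03 m); the robot touches nothing.
It fails at once if the vent tab was taken hold of (it was between the fingers, and they touched something) (contact force between the fingers and anything else above 0.5 N and x of the grasp point in the frame of vent_tab between -0.02 and 0.02 m and y of the grasp point in the frame of vent_tab between -0.001 and 0.007 m and z of the grasp point in the frame of vent_tab between -0.02 and 0.024 m).
It fails at once if the lid's edge was taken hold of (it was between the fingers, and they touched something) (contact force between the fingers and anything else above 0.5 N and x of the grasp point in the frame of lid_skin between -0.06 and 0.18 m and y of the grasp point in the frame of lid_skin between -0.19 and 0.19 m and z of the grasp point in the frame of lid_skin between -0.034 and -0.006 m).
It fails at once if the braai was lifted, tipped or shoved out of its place (over 20 mm) (height (world z) of braai above 0.01 m or angle between braai's own z axis and vertical above 0.1 rad or distance of braai from where it was at the start of the episode above 0.02 m).
It fails at once if the lid was slammed (faster than 1.5 rad/s as it reaches the rim) (value of joint braai_lid below 0.12 rad and velocity of joint braai_lid below -1.5 rad/s).
It fails at once if a bystander was moved over 30 mm, lifted or knocked over (distance of any of skewer_rack, plate, funnel, lighter, canister, spice_jar from where it was at the start of the episode above 0.03 m or height (world z) of any of skewer_rack, plate, funnel, lighter, canister, spice_jar above 0.012 m or angle between any of skewer_rack, plate, funnel, lighter, canister, spice_jar's own z axis and vertical above 0.4 rad).
It also fails if it takes over 45 s, if anything falls off the work surface, if the arm or the gripper's body presses on something with over 40 N, if the wrist force passes 120 N, or if a joint passes its speed limit or range.

ROBOT

A 6-joint arm with a two-finger parallel gripper is mounted at the origin on the work surface. World frame = base frame: x ahead of the robot, y to its left, z up, the work surface at z = 0. Lengths are in m, angles in rad, forces in N, time in s.
With the tool pointing down it reaches from about 0.35 to 0.975 m from the base axis. Payload 7.1 kg.
Tool frame: the origin (TCP) lies midway between the tips of the shut fingers; the grasp point (between the pads) lies 19 mm behind it; z points along the fingers, x is the direction in which the jaws open and shut, and the axes are right-handed (so a half turn about z gives the same grasp; the last joint's range is limited). The gripper opens to 88 mm and grips with 3 to 60 N. Pads are 20 mm wide; open, the fingers measure 115 mm over their backs; the gripper's body (75 mm by 178 mm) begins 61 mm behind the grasp point.
Start: joints at [1.163, 0.423, 1.63, -0, 1.089, -0.019], TCP at [0.237, 0.578, 0.194] pointing down, gripper open.
Joint ranges: [-3, 3], [-0.9, 2.11], [0.09, 2.58], [-1.31, 4.45], [0.11, 2.69], [-2.54, 2.54]. Speed limits (rad/s): [2.39, 2.39, 3.01, 3.14, 3.14, 3.14].

INTERFACE

Orientations are given as a unit quaternion [w, x, y, z].
In Python, from station import move_pose, movel, movej, command_gripper, wait, inverse_kinematics, read_camera, camera_info, MotionError, job_done, get_time, get_joint_pos, get_qvel, get_effort, get_tcp_pos, get_ee_rot, get_ft_force, get_ft_torque, get_grip_width gives the robot as it stands. Calls block until the motion is done:
- move_pose(position, orientation): joint-space move of the TCP to a pose.
- movel(position, frame=None, v=0.15, until_force=None): straight line of the TCP; frame=None keeps the orientation; v is the mean speed in m/s. With until_force (N) it stops when the force on the tool has changed by that much, and returns True; else False.
- movej(angles): joint-space move.
- command_gripper(opening): opening from 0.0 (shut) to 1.0 (fully open); the grip force is fixed at half the most; returns when the fingers have stopped.
- wait(seconds).
- inverse_kinematics(position, orientation): joint angles nearest the present ones, or None.
- read_camera(name): name is "scene" or "top" or "wrist"; returns the picture (420x560x3 uint8, red, green, blue); there is no depth.
- camera_info(name): a dict with "intrinsics" (3x3 intrinsics, pixels), "dist" ([k1, k2, p1, p2, k3] as OpenCV has them; the pictures are not rectified), "T" (4x4, takes a point from camera to world coordinates); the wrist camera has in their place "tool_from_camera" (4x4, takes a point from camera to tool coordinates, whose origin is the TCP and whose axes are the tool frame's). Camera axes: x right, y up, looking along -z (the intrinsics and any distortion apply to the point x, -y, -z); pixel columns grow to the right and rows downward; lengths in m; the calibration is good to about 2 mm. A picture is of the moment at which its call begins: read the wrist's pose just before it. camera_info takes no time and is no camera call.
A pose or a line that the arm cannot do raises MotionError and nothing moves.
- job_done(): hands the job in, once; it reports no verdict.
Readings, each from a call of its own:
- get_time(): time.
- get_joint_pos(): joint angles.
- get_qvel(): joint speeds.
- get_effort(): joint torques, N m.
- get_tcp_pos(): TCP position.
- get_ee_rot(): TCP orientation.
- get_ft_force(): force on the tool from outside, world axes, zero at the start.
- get_ft_torque(): the same for the moment, N m.
- get_grip_width(): opening from 0.0 (shut) to 1.0 (fully open).
Only numpy, scipy, OpenCV 4.12 (cv2) and the standard library are available. Lean on these libraries where they do the work, as an engineer would, in place of code of your own. Each camera call takes 0.05 s, during which the arm holds its last target. There are 200 camera calls.

## Working session

There is one attempt and no reset: what is moved stays moved. The work goes in short steps, each a Python script; the robot and the scene stay as the last script left them, time stands still between calls to the robot, and variables do not carry over. Pictures are saved under pics/ and viewed, about 8 in all and at most 12, crops included, and the job is handed in when it is done.

```bash
mkdir -p pics; ls
python3 - <<'E'
from station import *
import cv2,numpy as np
for n in("scene","top"):
    cv2.imwrite(f"pics/{n}0.png",cv2.resize(read_camera(n)[:,:,::-1],(800,600),interpolation=cv2.INTER_CUBIC))
    i=camera_info(n);print(n,np.round(i["intrinsics"],1).tolist(),np.round(i["dist"],3),np.round(i["T"],3).tolist())
print(get_time(),get_tcp_pos(),get_ee_rot(),get_grip_width()); print(camera_info("wrist"))
E
```

```text
pics
scene [[497.0, 0.0, 280.7], [0.0, 497.0, 210.2], [0.0, 0.0, 1.0]] [-0.054  0.     0.     0.     0.   ] [[-1.0, 0.003, -0.011, 0.551], [-0.009, -0.821, 0.571, 0.692], [-0.007, 0.571, 0.821, 1.077], [0.0, 0.0, 0.0, 1.0]]
top [[437.5, 0.0, 280.7], [0.0, 437.5, 204.3], [0.0, 0.0, 1.0]] [0.012 0.    0.    0.    0.   ] [[0.022, 0.997, -0.07, 0.473], [-1.0, 0.021, -0.006, 0.027], [-0.005, 0.071, 0.997, 1.18], [0.0, 0.0, 0.0, 1.0]]
0.1 [0.23669271 0.57786275 0.19380369] [ 3.71169945e-04  8.30386667e-01  5.57187160e-01 -5.60220140e-04] 0.9979309740365723
{'intrinsics': array([[293.6369478 ,   0.        , 279.00570633],
       [  0.        , 293.6369478 , 210.4875709 ],
       [  0.        ,   0.        ,   1.        ]]), 'dist': array([-0.02406117,  0.        ,  0.        ,  0.        ,  0.        ]), 'tool_from_camera': array([[ 9.99998947e-01, -2.32219548e-04,  1.43253594e-03,
         1.20112388e-03],
       [ 1.21985028e-04, -9.70171006e-01, -2.42421542e-01,
        -6.63608016e-02],
       [ 1.44609985e-03,  2.42421462e-01, -9.70169956e-01,
        -1.90552059e-01],
       [ 0.00000000e+00,  0.00000000e+00,  0.00000000e+00,
         1.00000000e+00]])}
```

View pics/scene0.png

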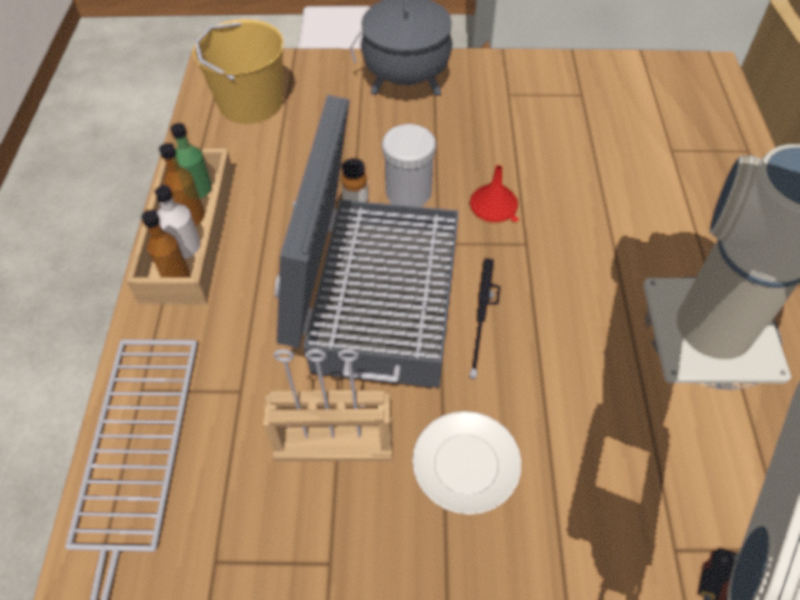

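View pics/top0.png

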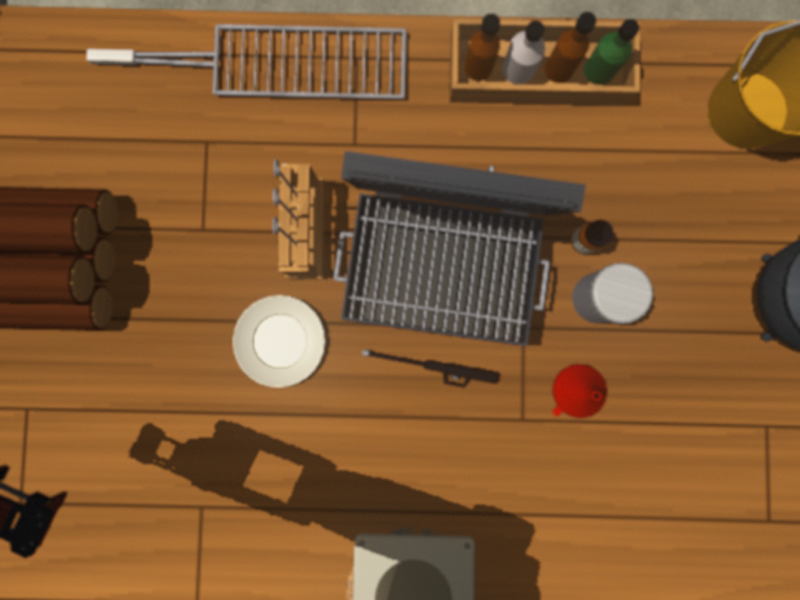

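The scene shows the lid raised at the back. In the top view (800 scale), the rim's front corners are at about (343,318) and (527,343), and the lid's slab runs from about (343,180) to (580,212). Next I'll cast rays from both views.

```bash
cat > h.py <<'E'
from station import *
import cv2,numpy as np
from scipy.spatial.transform import Rotation as R
def T_of(n):
    i=camera_info(n)
    if n!="wrist": return i,np.array(i["T"])
    q=get_ee_rot();T=np.eye(4);T[:3,:3]=R.from_quat([q[1],q[2],q[3],q[0]]).as_matrix();T[:3,3]=get_tcp_pos()
    return i,T@i["tool_from_camera"]
def ray(n,px,T=None):
    i,T0=T_of(n);T=T0 if T is None else T
    u=cv2.undistortPoints(np.array([[px]],float),np.array(i["intrinsics"]),np.array(i["dist"]))[0,0]
    return T[:3,3],T[:3,:3]@np.array([u[0],-u[1],-1.])
def onz(n,px,z,T=None):
    o,d=ray(n,px,T);return o+d*(z-o[2])/d[2]
def tri(*rs):
    A=np.zeros((3,3));b=np.zeros(3)
    for o,d in rs:
        d=d/np.linalg.norm(d);P=np.eye(3)-np.outer(d,d);A+=P;b+=P@o
    p=np.linalg.solve(A,b)
    return p,[np.linalg.norm(np.cross(p-o,d/np.linalg.norm(d))) for o,d in rs]
def proj(n,p,T=None):
    i,T0=T_of(n);T=T0 if T is None else T
    c=np.linalg.inv(T)@np.r_[p,1];c=c[:3]*[1,-1,-1]
    return cv2.projectPoints(c[None],np.zeros(3),np.zeros(3),np.array(i["intrinsics"]),np.array(i["dist"]))[0][0,0]
E
python3 - <<'E'
from h import *
np.set_printoptions(precision=3,suppress=True)
s=.7
for nm,t,c in [("FL",(343,318),(440,352)),("FR",(527,343),(458,210)),]:
    t=np.array(t)*s;c=np.array(c)*s
    print(nm,onz("top",t,.115),onz("scene",c,.115),tri(ray("top",t),ray("scene",c)))
for nm,p in [("BL",(360,197)),("BR",(543,218))]: print(nm,onz("top",np.array(p)*s,.115))
for nm,p in [("lipL",(343,180)),("lipR",(580,212)),("skL",(345,153)),("skR",(584,185))]:
    for z in(.31,.33,.35):print(nm,z,onz("top",np.array(p)*s,z))
for nm,p,z in [("rackF",(280,272),.13),("rackB",(312,165),.13),("skew",(277,165),.29),("skew2",(277,228),.29),("plate",(280,341),.02),("funnel",(580,390),.05),("can",(622,292),.142),("spice",(598,236),.1)]: print(nm,onz("top",np.array(p)*s,z))
for n,b in(("top",(225,95,425,250)),("scene",(180,60,340,280))):
    im=read_camera(n)[b[1]:b[3],b[0]:b[2],::-1]
    k=4 if n=="top" else 2.7
    cv2.imwrite(f"pics/{n}c.png",cv2.resize(im,None,fx=k,fy=k,interpolation=cv2.INTER_CUBIC))
E
```

```text
FL [0.501 0.131 0.115] [0.502 0.12  0.115] (array([0.501, 0.13 , 0.131]), [np.float64(0.0008404387307079763), np.float64(0.0008404387307080075)])
FR [ 0.465 -0.182  0.115] [ 0.462 -0.178  0.115] (array([ 0.464, -0.182,  0.111]), [np.float64(0.0018441688122842136), np.float64(0.001844168812284331)])
BL [0.71  0.108 0.115]
BR [ 0.68  -0.208  0.115]
lipL 0.31 [0.691 0.118 0.31 ]
lipL 0.33 [0.686 0.116 0.33 ]
lipL 0.35 [0.681 0.114 0.35 ]
lipR 0.31 [ 0.652 -0.216  0.31 ]
lipR 0.33 [ 0.648 -0.211  0.33 ]
lipR 0.35 [ 0.644 -0.205  0.35 ]
skL 0.31 [0.729 0.116 0.31 ]
skL 0.33 [0.724 0.114 0.33 ]
skL 0.35 [0.718 0.112 0.35 ]
skR 0.31 [ 0.69  -0.222  0.31 ]
skR 0.33 [ 0.685 -0.216  0.33 ]
skR 0.35 [ 0.68 -0.21  0.35]
rackF [0.576 0.238 0.13 ]
rackB [0.761 0.19  0.13 ]
skew [0.716 0.216 0.29 ]
skew2 [0.624 0.213 0.29 ]
plate [0.459 0.256 0.02 ]
funnel [ 0.383 -0.29   0.05 ]
can [ 0.554 -0.333  0.142]
spice [ 0.653 -0.306  0.1  ]
```

View pics/topc.png

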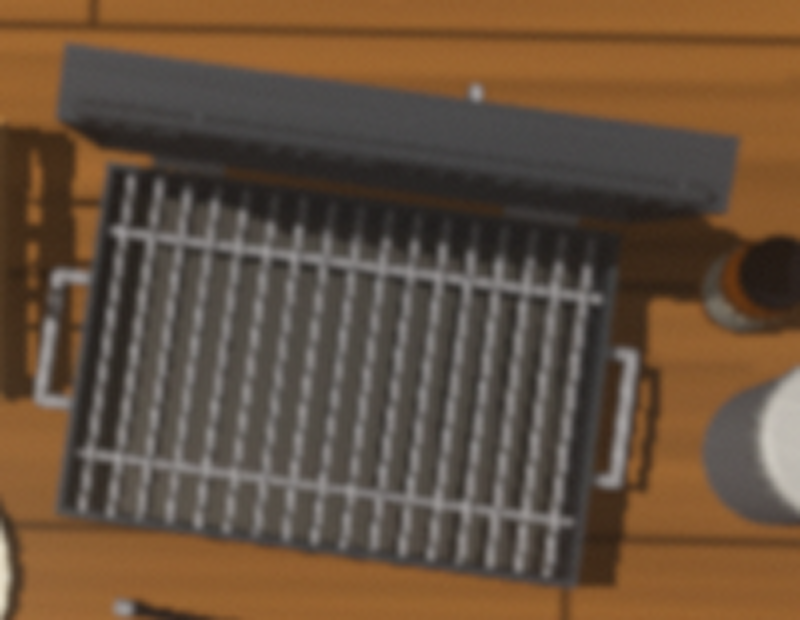

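View pics/scenec.png

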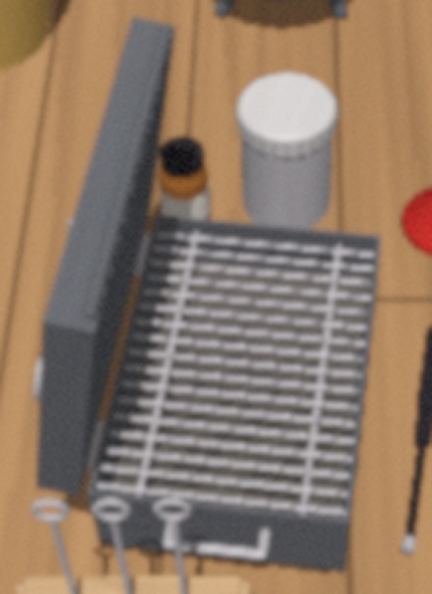

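The views agree: braai yaw is about -6.6°, its centre is near (0.592,-0.038), and the lid angle is about 1.4 rad. I'll firm this up with both-view corners, then go in behind the lid.

```bash
cat >> h.py <<'E'
yaw=-0.115
C=np.array([0.591,-0.038,0.])
Rb=R.from_euler("z",yaw).as_matrix()
H=C+Rb@[.116,0,.116]
def q_tool(tilt=0.): # fingers down, jaws along braai y; tilt about braai y
    M=Rb@R.from_euler("y",tilt).as_matrix()@np.array([[0,1,0],[1,0,0],[0,0,-1.]])
    q=R.from_matrix(M).as_quat();return [q[3],q[0],q[1],q[2]]
def skin(th,r=.195,h=.037,y=0.):
    return H+Rb@[-r*np.cos(th)+h*np.sin(th),y,r*np.sin(th)+h*np.cos(th)]
E
python3 - <<'E'
from h import *
np.set_printoptions(precision=3,suppress=True)
t=lambda p:((np.array(p)+.5)/4-.5+[225,95]);c=lambda p:((np.array(p)+.5)/2.7-.5+[180,60])
for nm,a,b in[("FL",(62,513),(345,515)),("FR",(577,583),(378,237)),("skL",(65,45),(48,325)),("lipL",(60,118),(92,328)),("skR",(738,137),(133,18)),("lipR",(725,212),(172,28))]:
    p,e=tri(ray("top",t(a)),ray("scene",c(b)));b2=Rb.T@(p-H);print(nm,p,np.round(e,4),"rel hinge",b2)
p=[onz("top",t(a),.115) for a in((62,513),(577,583),(108,163),(618,235))];print(p,np.mean(p,0),[np.arctan2(-(p[i]-p[i+1])[0],(p[i]-p[i+1])[1]) for i in(0,2)])
P=H+Rb@[.037+.07,0,.36]
for z in(.36,.2): 
    Q=P.copy();Q[2]=H[2]+z;print(Q,inverse_kinematics(Q,q_tool()))
print(inverse_kinematics([.237,.578,.5],get_ee_rot()))
E
```

```text
FL [0.502 0.131 0.115] [0.001 0.001] rel hinge [-0.224  0.158 -0.001]
FR [ 0.464 -0.183  0.108] [0. 0.] rel hinge [-0.225 -0.159 -0.008]
skL [0.719 0.114 0.346] [0.002 0.002] rel hinge [-0.006  0.165  0.23 ]
lipL [0.686 0.115 0.344] [0.001 0.001] rel hinge [-0.039  0.163  0.228]
skR [ 0.682 -0.212  0.348] [0.001 0.001] rel hinge [-0.006 -0.162  0.232]
lipR [ 0.648 -0.208  0.34 ] [0.001 0.001] rel hinge [-0.04  -0.162  0.224]
[array([0.5  , 0.131, 0.115]), array([ 0.465, -0.182,  0.115]), array([0.717, 0.109, 0.115]), array([ 0.678, -0.205,  0.115])] [ 0.59  -0.037  0.115] [np.float64(-0.11310385525537976), np.float64(-0.12148995266194439)]
[ 0.813 -0.064  0.476] [-0.093  0.617  0.71  -0.     1.815 -1.548]
[ 0.813 -0.064  0.316] [-0.093  0.64   0.998 -0.     1.503 -1.548]
[ 1.163  0.241  1.215  0.     1.687 -0.019]
```

Run:
```python
from h import *
np.set_printoptions(precision=3,suppress=True)
command_gripper(0)
movel([.237,.578,.48],v=.3)
S=skin(1.39,.2)
P=S+Rb@[.07,0,0];P[2]=.48
move_pose(P,q_tool())
P[2]=S[2];movel(P,v=.2)
print(get_time(),get_tcp_pos(),get_ft_force())
Q=S-Rb@[.01,0,0]
r=movel(Q,v=.05,until_force=2.5)
p=get_tcp_pos();print(r,get_time(),p,get_ft_force(),"rel hinge",Rb.T@(p-H),"rel skin",Rb.T@(p-S))
```

```text
6.525 [ 0.777 -0.059  0.321] [ 0.251 -0.282  0.909]
True 7.7083 [ 0.711 -0.052  0.319] [-0.261 -0.32  -0.104] rel hinge [ 0.005 -0.     0.203] rel skin [ 0.004 -0.    -0.   ]
```

Run:
```python
from h import *
np.set_printoptions(precision=3,suppress=True)
for th in(1.2,1.0,.8,.6,.42,.26):
    r=movel(skin(th,.2)+Rb@[.007,0,0],v=.1,until_force=20)
    print(th,r,round(get_time(),2),get_tcp_pos(),get_ft_force())
    if r:break
for n in("scene",):
    cv2.imwrite(f"pics/{n}2.png",read_camera(n)[:,:,::-1])
```

```text
1.2 False 8.22 [ 0.675 -0.048  0.316] [ 0.084  0.23  -0.066]
1.0 False 8.78 [ 0.637 -0.043  0.304] [ 0.521  0.267 -0.707]
0.8 False 9.34 [ 0.601 -0.039  0.285] [ 0.406 -0.081 -0.233]
0.6 False 9.9 [ 0.57  -0.036  0.26 ] [-0.726 -0.537  0.309]
0.42 False 10.42 [ 0.547 -0.033  0.231] [-0.482 -0.048  1.024]
0.26 False 10.89 [ 0.531 -0.031  0.203] [ 0.529  0.635 -0.109]
```

View pics/scene2.png

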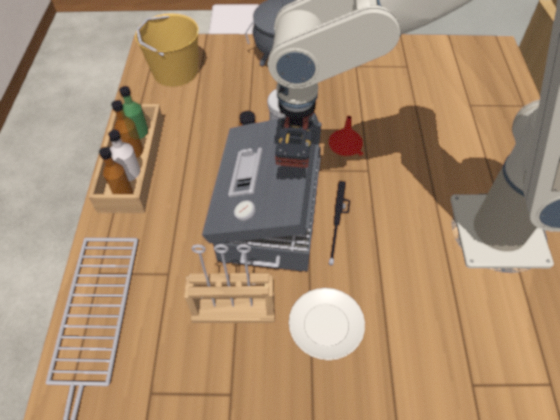

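The lid has followed the finger down and is nearly shut at about 0.26 rad. The slide and dial are visible at (245,172) and (245,210). I'll finish slowly with a force stop.

Run:
```python
from h import *
np.set_printoptions(precision=3,suppress=True)
for th in(.14,.06,-.06):
    r=movel(skin(th,.2)+Rb@[.007,0,0],v=.04,until_force=15)
    print(th,r,round(get_time(),2),get_tcp_pos(),get_ft_force())
    if r:break
wait(.3);print(get_ft_force())
p=np.array(get_tcp_pos());p[2]+=.12;movel(p,v=.2)
# look at the tab from above and to the right, finger clear
V=skin(0,.08,.037,-.1);V[2]=.36
V=V-Rb@[.07,0,0]
move_pose(V,q_tool())
T=T_of("wrist")[1];np.save("Tw1.npy",T)
cv2.imwrite("pics/w1.png",read_camera("wrist")[:,:,::-1]);print(get_time(),get_tcp_pos())
cv2.imwrite("pics/top3.png",read_camera("top")[:,:,::-1])
for o in(0,.045):print(proj("wrist",skin(0,.08,.05,-.014-o)))
```

```text
0.14 False 11.7 [ 0.522 -0.03   0.18 ] [-0.553  0.108  0.305]
0.06 False 12.26 [ 0.517 -0.029  0.165] [0.436 0.368 0.474]
-0.06 False 13.02 [ 0.513 -0.029  0.141] [-0.502 -1.03   0.802]
[ 0.124 -0.788  0.385]
14.7583 [ 0.544 -0.132  0.358]
[339.821 240.878]
[307.169 240.87 ]
```

View pics/w1.png

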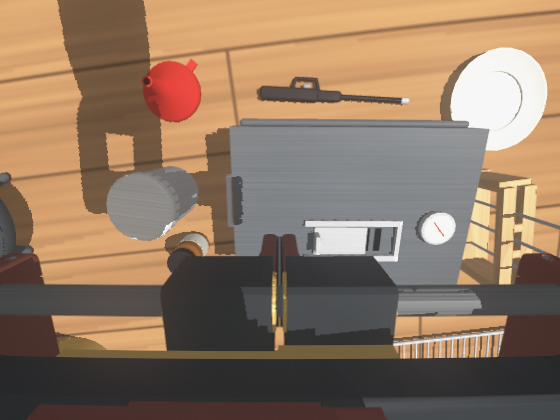

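Run:
```python
from h import *
np.set_printoptions(precision=1,suppress=True)
T=np.load("Tw1.npy")
for th in(-.1,0,.1):
    for n in("wrist","top"):
        print(th,n,*[proj(n,skin(th,r,h,y),T if n=="wrist" else None) for r,h,y in((.236,.006,.15),(.236,.006,-.15),(.232,.037,.164),(.232,.037,-.164),(0.09,.037+.011,.115))])
print(get_tcp_pos(),get_grip_width(),get_ft_force())
im=cv2.imread("pics/top3.png")[95:250,225:425];w=cv2.imread("pics/w1.png")[90:290,210:500]
a=cv2.resize(im,(480,372),interpolation=cv2.INTER_CUBIC);cv2.imwrite("pics/c3.png",cv2.resize(im,(800,620)[:2],interpolation=cv2.INTER_CUBIC)[:600])
```

```text
-0.1 wrist [446.1 125.7] [244.2 125.3] [468.3 125.6] [231.4 125. ] [430.5 227.8]
-0.1 top [243.3 227.5] [364.1 244.2] [236.4 226.1] [372.4 244.9] [264.3 169.8]
0 wrist [455.3 124.6] [242.2 124.1] [479.  126.9] [228.7 126.2] [433.4 232.8]
0 top [242.4 227.6] [365.9 244.6] [235.5 224.8] [374.6 244. ] [264.4 167.4]
0.1 wrist [465.4 125.3] [240.1 124.7] [490.5 130.3] [225.7 129.6] [436.2 238.4]
0.1 top [241.6 226.6] [367.8 244.1] [234.8 222.5] [376.9 242.1] [264.6 164.6]
[ 0.5 -0.1  0.4] 0.005863148050994901 [-0.6  0.8 -0.2]
```

View pics/c3.png

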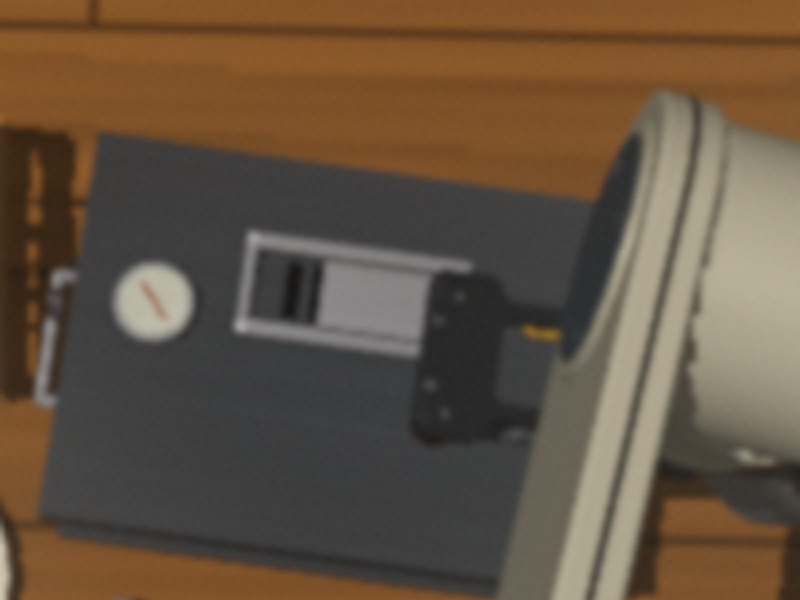

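The corners in the wrist view suggest the lid may still be about 0.05 rad ajar, which disagrees with the finger having reached z=0.141 with no force. I'll probe the skin by touch.

Run:
```python
from h import *
np.set_printoptions(precision=3,suppress=True)
P=skin(0,.205)+Rb@[.0,0,0];P[2]=.2
movel(P,v=.25)
q0=get_effort()
for z in(.175,.165,.158,.153,.149,.145,.141):
    P[2]=z;r=movel(P,v=.05,until_force=12);print(z,r,round(get_time(),2),get_tcp_pos(),get_ft_force(),get_effort()[1:3]-q0[1:3])
    if r:break
cv2.imwrite("pics/s4.png",cv2.resize(read_camera("scene")[50:250,180:360,::-1],None,fx=3,fy=3,interpolation=cv2.INTER_CUBIC))
```

```text
0.175 False 16.39 [ 0.503 -0.028  0.175] [0.177 0.239 0.119] [-1.363  0.617]
0.165 False 16.74 [ 0.502 -0.028  0.165] [-0.013  0.727  1.253] [-1.822  1.118]
0.158 False 17.03 [ 0.502 -0.028  0.158] [ 0.404 -1.189 -0.024] [-2.129  1.447]
0.153 False 17.28 [ 0.502 -0.028  0.153] [-0.181 -0.149 -0.722] [-2.359  1.669]
0.149 False 17.53 [ 0.502 -0.028  0.149] [ 0.264 -0.456 -0.534] [-2.541  1.869]
0.145 False 17.78 [ 0.502 -0.028  0.145] [-0.719  0.523 -0.385] [-2.706  2.09 ]
0.141 False 18.03 [ 0.502 -0.028  0.141] [ 1.162  0.452 -0.096] [-2.864  2.3  ]
```

View pics/s4.png

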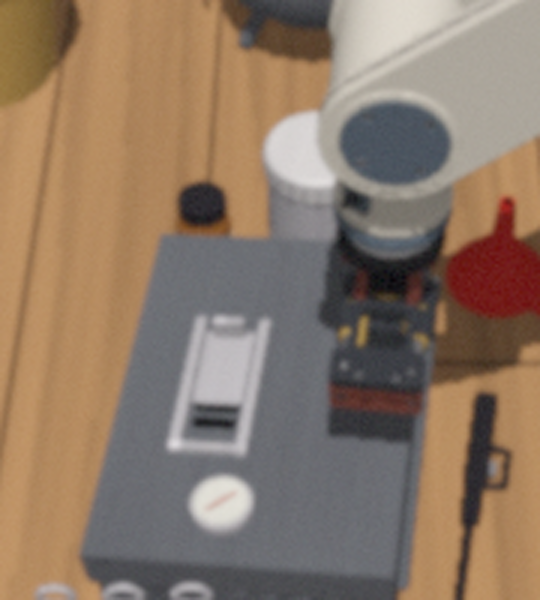

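Run:
```python
from h import *
np.set_printoptions(precision=1,suppress=True)
p=np.array(get_tcp_pos());R_=R.from_quat(np.roll(get_ee_rot(),-1)).as_matrix();print(np.round(p,3),np.round(R_,3))
for dz in(0,.02,.04,.08): print(dz,(proj("scene",p+[0,0,dz])-[180,50])*3+1, proj("top",p+[0,0,dz]),proj("wrist",p+[0,0,dz]))
for th in (0,.1):
  print(th,*[(proj("scene",skin(th,r,h,y))-[180,50])*3+1 for r,h,y in((.232,.037,.164),(.232,.037,-.164),(0,.037,.164),(0,.037,-.164),(.205,.037,0))])
b=read_camera("wrist")[60:330,130:500,::-1];cv2.imwrite("pics/w5.png",cv2.resize(b,None,fx=2.1,fy=2.1,interpolation=cv2.INTER_CUBIC))
```

```text
[ 0.5 -0.   0.1] [[ 0.1  1.  -0. ]
 [ 1.  -0.1  0. ]
 [-0.  -0.  -1. ]]
0 [380.8 412. ] [306.1 223.1] [277.4 236.7]
0.02 [381.7 396.4] [306.6 222.9] [277.2 247.3]
0.04 [382.7 380.3] [307.  222.6] [276.9 260.5]
0.08 [384.6 346.7] [308.1 222.1] [276.1 299.1]
0 [397.2 584.7] [431.2 253.6] [ 81.6 552. ] [161.3 230.5] [381.3 402.6]
0.1 [391.8 567.3] [427.1 233.9] [ 76.7 551.6] [157.  230.3] [376.1 385.9]
```

View pics/w5.png

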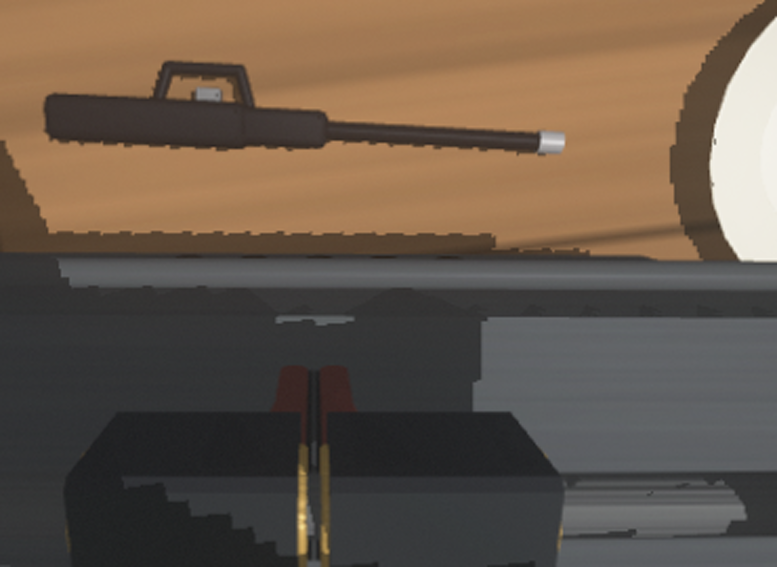

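Run:
```python
from h import *
np.set_printoptions(precision=3,suppress=True)
P=np.array(get_tcp_pos())
def f(): return np.mean([(wait(.02),get_ft_force())[1] for _ in range(5)],0)
for z in(.138,.135,.132,.129,.126,.123,.12):
    P[2]=z;r=movel(P,v=.04,until_force=8);print(z,r,round(get_time(),2),get_tcp_pos(),f(),get_effort()[1:3])
    if r:break
b=read_camera("scene")[50:250,180:360,::-1];cv2.imwrite("pics/s6.png",cv2.resize(b,None,fx=3,fy=3,interpolation=cv2.INTER_CUBIC))
b=cv2.imread("pics/s4.png");d=cv2.absdiff(b,cv2.imread("pics/s6.png"));print("left-front lid corner change",d[540:600,60:420].mean(), d[250:480,60:160].mean())
```

```text
0.138 False 18.38 [ 0.502 -0.028  0.138] [-0.037 -0.112 -0.14 ] [-43.464 -22.385]
0.135 False 18.72 [ 0.502 -0.028  0.135] [-0.149  0.165 -0.002] [-43.581 -22.206]
0.132 False 19.05 [ 0.502 -0.028  0.132] [ 0.382  0.085 -0.227] [-43.694 -22.028]
0.129 False 19.38 [ 0.502 -0.028  0.129] [-0.13   0.272  0.026] [-43.811 -21.852]
0.126 False 19.72 [ 0.502 -0.028  0.126] [0.279 0.049 0.043] [-43.928 -21.671]
0.123 False 20.05 [ 0.503 -0.028  0.125] [-7.194  0.14  21.72 ] [-34.16  -19.625]
0.12 False 20.38 [ 0.503 -0.028  0.125] [-17.448   1.111  52.992] [-20.343 -17.325]
left-front lid corner change 5.0236728395061725 2.4370434782608696
```

Run:
```python
from h import *
np.set_printoptions(precision=3,suppress=True)
P=np.array(get_tcp_pos());P[2]=.16;movel(P,v=.1);print(get_ft_force(),get_tcp_pos(),get_grip_width(),get_joint_pos())
V=skin(0,.08,.037,-.17)-Rb@[.09,0,0];V[2]=.36
movel(V,v=.3)
T=T_of("wrist")[1];np.save("Tw2.npy",T);print(get_time())
im=read_camera("wrist")[:,:,::-1];cv2.imwrite("pics/w7.png",im)
for th in(0,.06,.1):
    print(th,*[np.round(proj("wrist",skin(th,r,h,y),T),1) for r,h,y in((.232,.037,.164),(.232,.037,-.164),(0,.037,.164),(.236,.006,.15),(.236,.006,-.15))])
```

```text
[ 0.02  -0.056  0.096] [ 0.503 -0.028  0.16 ] 0.0005280882351330201 [-0.079  0.294  1.923  0.     0.925 -1.535]
22.1
0 [527.4 143. ] [282.3 141.7] [496.8 298.9] [501.  139.6] [292.  138.6]
0.06 [535.6 145.3] [282.4 144. ] [496.5 300.2] [508.3 140.3] [292.4 139.2]
0.1 [541.2 147.3] [282.5 145.9] [496.3 301. ] [513.3 141.1] [292.7 139.9]
```

View pics/w7.png

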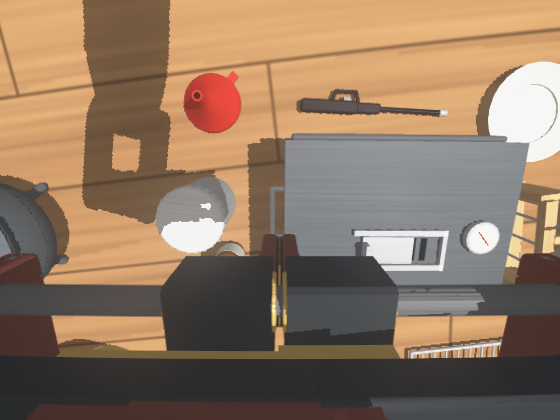

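The corners now fit θ≈0 (527,143 against the model's 527,143). The press to reported z=0.125 shut the lid against a hard stop, so the real contact sits about 28 mm above the reported TCP. I'll take the skin height by touch beside the vent, then push the tab relative to that.

Run:
```python
from h import *
np.set_printoptions(precision=3,suppress=True)
T=np.load("Tw2.npy")
for px,z in(((353,232),.16),((447,232),.16),((445,270),.16),((413,250),.155),((481,238),.164)):print(px,Rb.T@(onz("wrist",px,z,T)-H))
V=skin(0,.08,.037,-.115);V[2]=.25;movel(V,v=.3)
V[2]=.19;movel(V,v=.2)
V[2]=.11;r=movel(V,v=.04,until_force=5)
print(r,round(get_time(),2),get_tcp_pos(),get_ft_force())
if r:
    z=get_tcp_pos()[2];V[2]=z+.012;movel(V,v=.1);print(get_ft_force(),z)
```

```text
(353, 232) [-0.11  -0.065  0.044]
(447, 232) [-0.11   0.067  0.044]
(445, 270) [-0.052  0.072  0.044]
(413, 250) [-0.081  0.024  0.039]
(481, 238) [-0.102  0.114  0.048]
True 24.72 [ 0.613 -0.156  0.125] [-1.202  0.433  7.109]
[-0.055 -1.191 -0.15 ] 0.1251567143483466
```

Touch gives the same height (0.125) at r=80 mm and r=205 mm, so the lid lies flat and shut. Next is the vent push.

Run:
```python
from h import *
np.set_printoptions(precision=3,suppress=True)
V=skin(0,.08,.037,-.018);V[2]=get_tcp_pos()[2]
r=movel(V,v=.035,until_force=9)
p=np.array(get_tcp_pos());print(r,round(get_time(),2),p,get_ft_force(),Rb.T@(p-H))
cv2.imwrite("pics/t8.png",cv2.resize(read_camera("scene")[50:250,180:360,::-1],None,fx=3,fy=3,interpolation=cv2.INTER_CUBIC))
```

```text
True 27.44 [ 0.624 -0.064  0.137] [ 0.354 -1.224  0.719] [-0.08  -0.022  0.021]
```

View pics/t8.png

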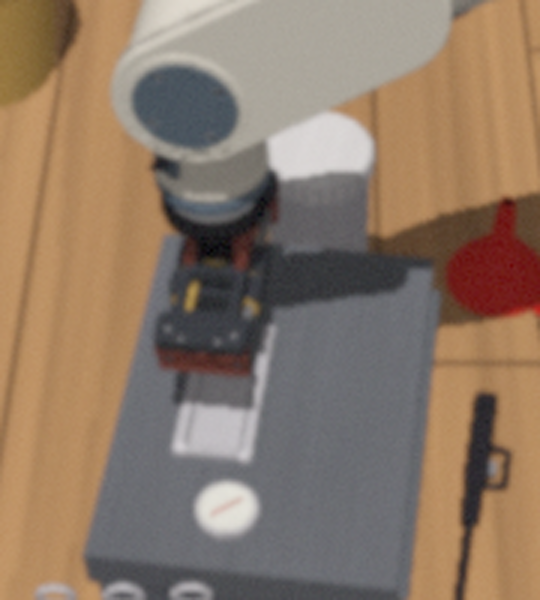

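The slots are covered and the finger met the stop. I'll back off, get clear and check.

Run:
```python
from h import *
np.set_printoptions(precision=3,suppress=True)
p=np.array(get_tcp_pos());p=p-Rb@[0,.03,0];movel(p,v=.1)
p[2]=.45;movel(p,v=.3)
move_pose([.25,.45,.48],q_tool())
print(get_time(),get_ft_force())
a=read_camera("top")[95:250,225:425,::-1];b=read_camera("scene")[50:250,180:360,::-1]
a=cv2.resize(a,None,fx=2.2,fy=2.2,interpolation=cv2.INTER_CUBIC);b=cv2.resize(b,None,fx=2,fy=2,interpolation=cv2.INTER_CUBIC)
c=np.zeros((410,800,3),np.uint8);c[:a.shape[0],:a.shape[1]]=a;c[:b.shape[0],440:440+b.shape[1]]=b;cv2.imwrite("pics/fin.png",c)
for th in(0,.05):print(th,*[((proj(n,skin(th,.232,.037,y))-o)*k+d) for y in(.164,-.164) for n,o,k,d in(("top",[225,95],2.2,0),("scene",[180,50],2,[440,0]))])
```

```text
31.475 [-0.043 -0.311  1.127]
0 [ 23.171 285.622] [704.102 389.105] [329.016 327.815] [726.791 168.394]
0.05 [ 22.282 283.349] [702.596 383.358] [331.569 326.006] [725.669 161.875]
```

View pics/fin.png

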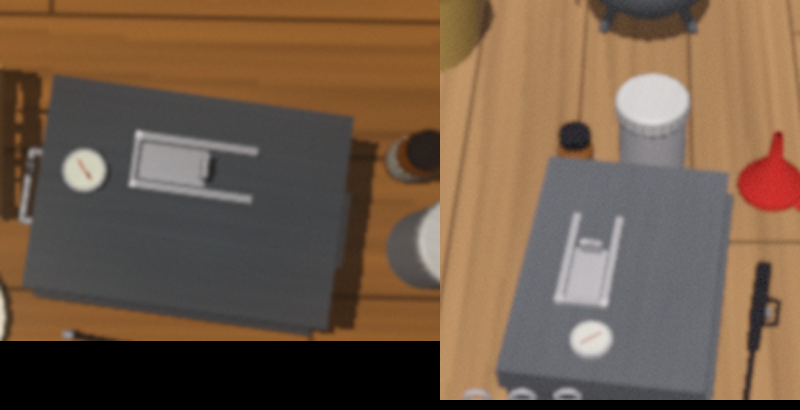

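The lid corners sit at (23,287), (328,330) and (705,390), matching θ=0 (23,286), (329,328) and (704,389). The slide is against its stop, and nothing around it looks disturbed.

```bash
python3 -c "from station import *; job_done(); print(get_time())"
```

```text
the job is handed in; nothing more can be done
the job is handed in; nothing more can be done
```

The braai is closed up: the lid is shut and the vent slide is against its stop. I used only shut-finger pushes, and handed the job in at about 31.5 s with the arm clear.

**Last checks:**
- **Lid:** its front corners are within about 2–4 pixels, on the enlarged picture, of where a fully shut lid should appear. The skin touched at the same height, 0.125 m, 205 mm and 80 mm from the hinge, so the lid lies flat.
- **Vent:** the slots are covered, and the push ended at the stop with a force stop of 9 N.
- **Braai and neighbours:** the braai is at its original place to within a few millimetres. The things still in the last picture looked untouched by eye; I did not re-measure them. The plate and rack were mostly cropped out of it.

**Disagreements:**
- **Touch height:** the finger met the shut lid at a reported height of 0.125 m, against 0.153 m in the text. I did not find the cause, and used the touched height as the reference for the vent push.
- **First lid push:** because of that offset, it left the lid about 0.1 rad open. I caught this in the wrist picture and pushed again.
- **Force stop:** in that second push the 8 N stop did not trigger on the short steps. The wrist force reached about 56 N pressing down on the shut lid, below the 120 N limit.

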